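# Lock the sample cell into the coffee moisture meter

### The arm

A 7-joint arm with a two-finger parallel gripper is mounted at the origin on the work surface. World frame = base frame: x ahead of the robot, y to its left, z up, the work surface at z = 0. Lengths are in m, angles in degrees, forces in N, time in s.
With the tool pointing down it reaches from about 0.425 to 0.825 m from the base axis. Payload 3.6 kg.
Tool frame: the origin (TCP) lies at the very end of the fingers, on their centre line; the grasp point (between the pads) lies 19 mm behind it; z points along the fingers, y is the direction in which the jaws open and shut (so a half turn about z gives the same grasp; the last joint's range is limited). The gripper opens to 93 mm and grips with 3 to 60 N. Pads are 15 mm wide; open, the fingers measure 128 mm over their backs; the gripper's body (75 mm by 188 mm) begins 65 mm behind the grasp point.
Start: joints at [-73.482, 35.231, -0.722, 81.555, 0.464, 63.22, -2.315], TCP at [0.201, 0.618, 0.219] pointing down, gripper open.
Joint ranges: [-178.69, 178.69], [-17.37, 117.87], [-77.05, 75.6], [15.02, 138.74], [-78.02, 258.01], [0.78, 113.62], [-162.83, 162.83]. Speed limits (degrees/s): [159.86, 159.86, 180, 180, 180, 180, 180].

### API

Orientations are given as a 3x3 rotation matrix whose columns are the frame's x, y, z axes.
In Python, from plant import env gives the robot as it stands. The module is installed in compiled form; this text tells all that it offers.
- The arm moves only by the tool step_arm, never from a script. Its argument "targets" is a list that holds one entry, the list of rows, each a list of 7 numbers: the turn, a rotation vector about the tool's x, y, z in degrees, then the shift along the tool's x, y, z in m, then the finger opening in m, from 0 to 0.093. A call has 1 to 10 rows; each row shifts and turns the commanded pose from where the row before left it, along the tool's axes as they then stand; what a row does not reach is not made up. A row lasts 1/8 s, in which the tool goes at most 62.5 mm and 10.7 degrees, less where a joint would pass 70% of its speed; a pose out of reach is approached as far as the arm can. A call with a gripper value outside its range is refused whole. The fingers move at their own pace and stop on an object; the grip force is fixed at half the most. Time passes only in rows, so rows that do not move let the fingers close. It gives the time, the measured TCP pose, the force and the opening at its end, in the units of the state.
- env.get_obs(): the state, without advancing time (a new reading comes with each control period).
- env.snapshot(name): name is "scene" or "top"; returns a dict with "image" (384x512x3 uint8, red, green, blue), "range_z" (384x512 float32, m along the optical axis (not along the pixel's ray), 0 where there is no reading), "K" (3x3 intrinsics, pixels), "eye" and "rotation" of the camera in the world. Camera axes: x right, y down, z forward; pixel columns grow to the right and rows downward; lengths in m; the calibration is good to about 2 mm. A picture is of the moment at which its call begins.
- env.finish_job(): hands the job in, once; it reports no verdict.
The state is a dict: "time_s": time; "q": joint angles; "dq": joint speeds; "tau": joint torques, N m; "eef_pos": TCP position; "tool_rot": TCP orientation; "ft_force": force on the tool from outside, world axes, zero at the start; "moment": the same for the moment, N m; "grip_width": finger opening in m.
Only numpy, scipy, OpenCV 4.12 (cv2) and the standard library are available. Lean on these libraries where they do the work, as an engineer would, in place of code of your own. Each camera call takes 0.05 s, during which the arm holds its last target.

### The job

Load the moisture meter on the cupping table: pick the sample cell with the two side lugs (not the plain can that looks like it), push it down into the meter's round collar with the lugs passing through the two gaps, and turn it clockwise (seen from above) until its grip bar lines up with the black mark on the meter, so that it stays locked under the collar when let go. Leave the plain can where it stands.

Things in the scene. Friction and masses are not known exactly. Their poses are not given: they have to be found in the camera images.
- cell_mid (a point): Centre (40 mm above the underside) of the loose sample cell: upright aluminium cylinder 54 mm across, 0.2 kg, steel cap at 46 mm, on it an upright black grip bar 44 long, 12 thick, 34 mm tall (46 to 80 mm above the underside). At the very bottom two opposite lugs, 16 wide, 8 tall, reach 40 mm from the axis. x axis: along the bar and through both lugs; z up. A half turn looks the same.
- well_mouth (a point): Centre of the collar's top face, 100 mm above the table, on the fixed meter (white box 200 x 190, top at 60 mm; grey collar 110 mm across, 90 inside). Bright tabs 8 mm thick reach in to 32 mm from the axis but for two gaps 64 degrees wide, on its +x and -x: lugs enter there, 5 mm and 15 degrees of play. A black spring plate 8 mm down bears the cell; 2 to 6 N more sink it, at most 22.
- lock_mark: Black rib 26 x 7 mm on the meter's top beside the collar. Origin: on the collar's axis at table height; x axis: out along the rib, 65 degrees clockwise from well_mouth's +x. The cell turns clockwise only, with its underside over 16 mm below the collar's top (23 is good), to a stop at 75 degrees. Let go turned, it springs up to 16 mm below, held by the tabs; unturned, to 8 mm.
- plain_can_mid (a point): Centre (40 mm above the underside) of the look-alike: a loose can of the same aluminium, cap, grip bar and size as the sample cell, but without side lugs. It is not to be used.
Things that resemble listed ones, but are neither listed nor needed, are in the scene too. Leave any yellow look-alike of the part that bears cell_mid alone.

How it is judged:
By the outcome, as a careful person would: the job done as asked, in the order asked, and still so for the second after the job is handed in, with the robot touching nothing.
It also fails if it takes over 43 s, if anything falls off the work surface, if the arm or the gripper's body presses on something with over 40 N, if the wrist force passes 120 N, or if a joint passes its speed limit or range.

## Working session

There is one attempt and no reset: what is moved stays moved. The work goes in short steps, Python scripts to look and compute and a tool call to move; the robot and the scene stay as the last step left them, time stands still between calls to the robot, and variables do not carry over. Pictures are saved under pics/ and viewed, and the job is handed in when it is done.

Besides the shell and the picture viewer there is one more tool, called in YAML: its name, and indented under it one key for each argument. step_arm: Moves the arm, as the interface text tells. Its arguments: {"type":"object","properties":{"targets":{"type":"array"}},"required":["targets"]}

```bash
mkdir -p pics; ls; python3 - <<'E'
from plant import env
import cv2,numpy as np,pickle
o=env.get_obs(); print({k:np.round(v,3).tolist() for k,v in o.items()})
for n in("scene","top"):
    s=env.snapshot(n); pickle.dump(s,open(f"{n}0.pkl","wb"))
    cv2.imwrite(f"pics/{n}0.png",cv2.resize(s["image"][:,:,::-1],(800,600),interpolation=cv2.INTER_CUBIC))
    print(n,s["K"].tolist(),np.round(s["eye"],3),np.round(s["rotation"],3).tolist())
E
```

```text
pics
{'time_s': 0.0, 'q': [-73.482, 35.289, -0.722, 81.64, 0.464, 63.221, -2.317], 'dq': [-0.014, -0.033, 0.008, -0.042, -0.005, 0.012, 0.121], 'tau': [-0.0, -45.893, 0.209, -16.575, -0.061, 0.02, 0.0], 'eef_pos': [0.201, 0.617, 0.217], 'tool_rot': [[-0.951, 0.31, -0.001], [0.31, 0.951, -0.002], [-0.0, -0.003, -1.0]], 'ft_force': [0.386, -0.227, 0.045], 'moment': [0.061, 0.044, 0.015], 'grip_width': 0.093}
scene [[364.496587767645, 0.0, 255.46703811185836], [0.0, 364.496587767645, 187.82237302625865], [0.0, 0.0, 1.0]] [ 1.064 -0.373  0.586] [[0.521, 0.51, -0.684], [0.853, -0.318, 0.413], [-0.007, -0.799, -0.601]]
top [[359.86106279616763, 0.0, 247.8226046894299], [0.0, 359.86106279616763, 189.66269206382202], [0.0, 0.0, 1.0]] [ 0.289 -0.016  1.073] [[0.027, -0.981, 0.19], [-1.0, -0.026, 0.004], [0.001, -0.19, -0.982]]
```

View pics/scene0.png

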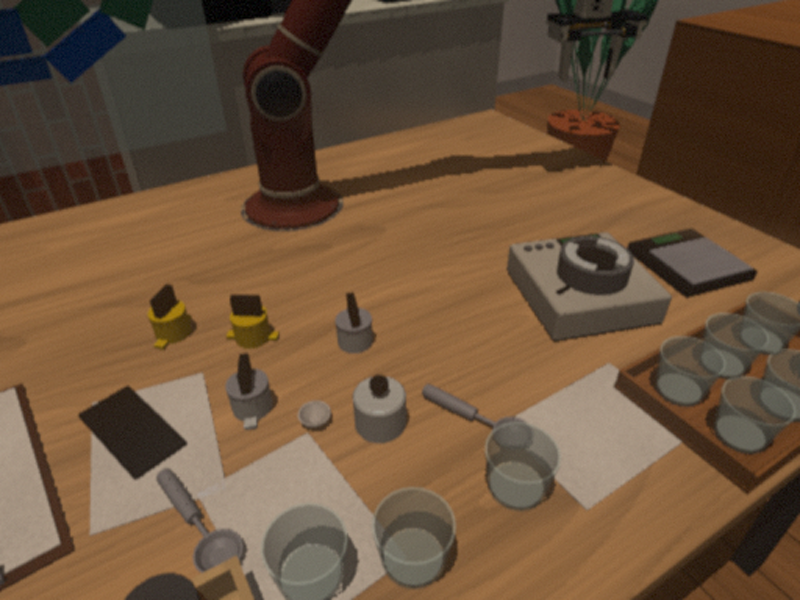

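View pics/top0.png

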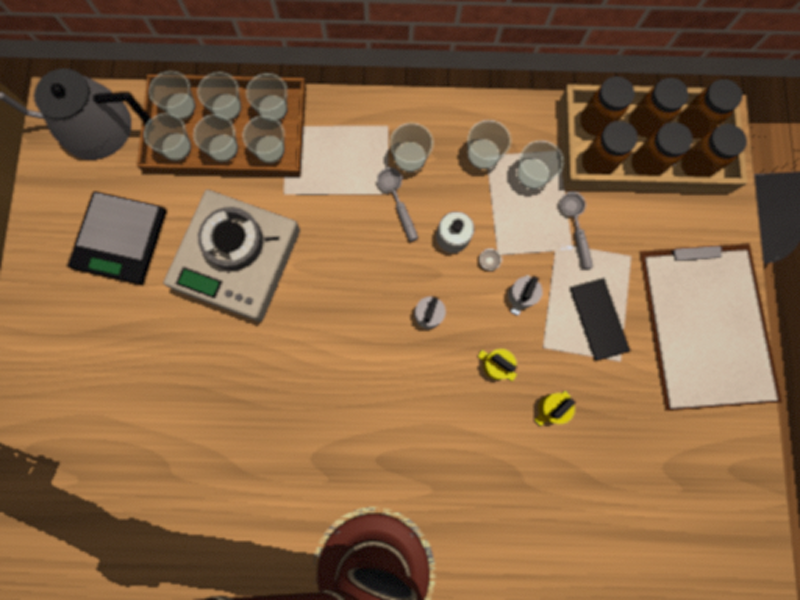

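The scene view shows two grey cans with grip bars: one at (249,388), with a light lug at its foot (251,422), and one at (353,325) with none visible. The yellow look-alikes are at (168,318) and (250,325), a knobbed canister is at (380,405), and the meter is at (590,280). In the top view these are at (526,292), (430,313) and (232,240) for the two cans and the collar. I'll confirm with enlarged crops.

```bash
python3 - <<'E'
import cv2,numpy as np,pickle
t=pickle.load(open("top0.pkl","rb"))["image"][:,:,::-1]; s=pickle.load(open("scene0.pkl","rb"))["image"][:,:,::-1]
c=lambda im,x,y,w:cv2.resize(im[y:y+w,x:x+w],(300,300),interpolation=cv2.INTER_NEAREST)
a=np.hstack([c(t,312,162,50),c(t,250,175,50)]); b=np.hstack([c(s,135,220,60),c(s,200,180,60)])
cv2.imwrite("pics/cand.png",np.vstack([a,b]))
a=cv2.resize(t[115:210,100:200],(800,600)[::1],interpolation=cv2.INTER_NEAREST)
cv2.imwrite("pics/meter.png",cv2.resize(t[115:215,100:200],(600,600),interpolation=cv2.INTER_NEAREST))
E
```

```text
(no output)
```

View pics/cand.png

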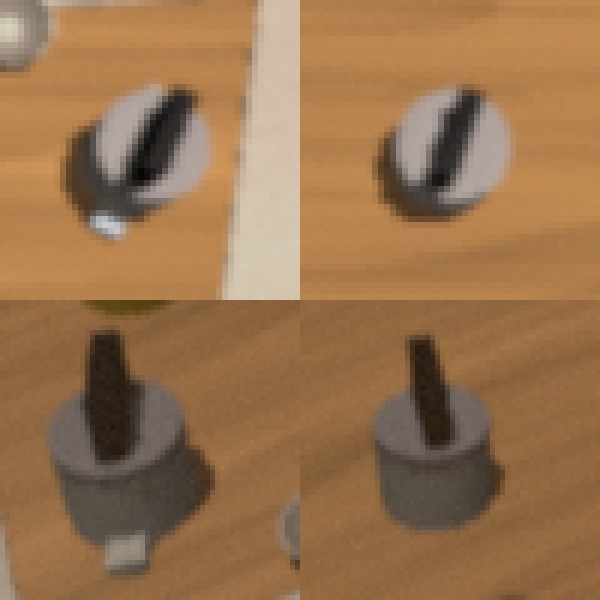

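View pics/meter.png

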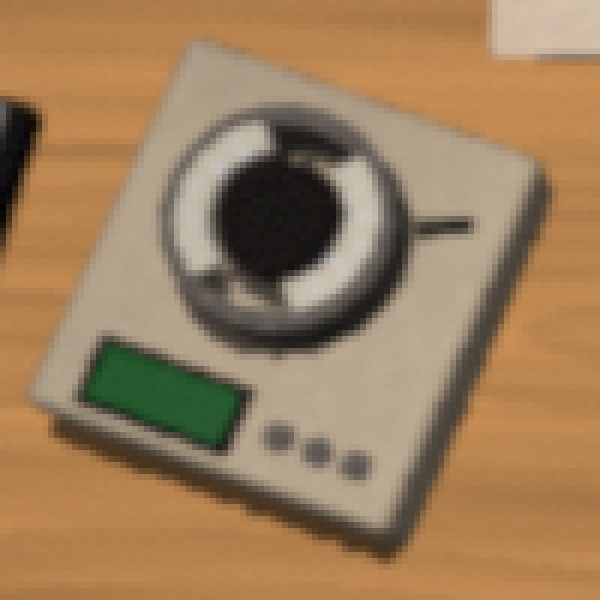

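The left pair of crops is the cell: a bright lug shows at top crop (107,224) and scene crop (127,552). The right can has no lug at the foot in either view, so it is the plain one. Target: the can at native top pixel (337,187). The meter crop shows gaps at about (315,145) and (245,290), and the rib at (445,226). Next I'll measure.

```bash
cat > h.py <<'E'
import cv2,numpy as np,pickle
def cloud(s):
    K=s["K"];h,w=s["range_z"].shape;u,v=np.meshgrid(np.arange(w),np.arange(h))
    z=s["range_z"];p=np.stack([(u-K[0,2])/K[0,0]*z,(v-K[1,2])/K[1,1]*z,z],-1)
    return p@np.array(s["rotation"]).T+s["eye"]
def ray(s,u,v):
    K=s["K"];d=np.array(s["rotation"])@[(u-K[0,2])/K[0,0],(v-K[1,2])/K[1,1],1];return np.array(s["eye"]),d/np.linalg.norm(d)
def plane(s,uv,z):
    out=[]
    for u,v in np.atleast_2d(uv):
        e,d=ray(s,u,v);out.append(e+d*(z-e[2])/d[2])
    return np.array(out)
def tri(s1,a,s2,b):
    e1,d1=ray(s1,*a);e2,d2=ray(s2,*b)
    A=np.stack([d1,-d2],1);t=np.linalg.lstsq(A,e2-e1,rcond=None)[0]
    p,q=e1+d1*t[0],e2+d2*t[1];return (p+q)/2,np.linalg.norm(p-q)
def load(n):return pickle.load(open(n+".pkl","rb"))
E
python3 - <<'E'
from h import *
t,s=load("top0"),load("scene0")
ct,cs=cloud(t),cloud(s)
for n,im,c,(x,y) in(("top",t,ct,(337,187)),("scene",s,cs,(159,248)),("top plain",t,ct,(275,200)),("scene plain",s,cs,(226,208)),("top col",t,ct,(147,152)),("scene col",s,cs,(380,170))):
    w=30; q=c[y-w:y+w,x-w:x+w].reshape(-1,3); g=im["image"][y-w:y+w,x-w:x+w].reshape(-1,3)
    print(n,"range valid",(im["range_z"][y-w:y+w,x-w:x+w]>0).mean(),"z hist",np.histogram(q[:,2],bins=[-.02,-.005,.005,.02,.035,.04,.05,.055,.065,.075,.085,.095,.105,.12])[0])
E
```

```text
top range valid 0.9966666666666667 z hist [  11 3017  237   25   10  193    6   12    9   68    0    0    0]
scene range valid 0.9969444444444444 z hist [   0 2635  224  140   45  343   18   38   41  105    0    0    0]
top plain range valid 0.9952777777777778 z hist [  14 3238   43    9    1  204    3    2    4   65    0    0    0]
scene plain range valid 0.9958333333333333 z hist [   0 2956  101  111   37  246   12   22   27   73    0    0    0]
top col range valid 0.9975 z hist [   2  511    8    3    3    5   22 1800   82   59  397  699    0]
scene col range valid 0.9958333333333333 z hist [   0  723   44   31    5   60   69 1211  162  183  471  626    0]
```

```bash
python3 - <<'E'
from h import *
from scipy.optimize import least_squares
def circ(p,r=None):
    f=(lambda a:np.hypot(*(p-a[:2]).T)-r) if r else (lambda a:np.hypot(*(p-a[:2]).T)-a[2])
    a=least_squares(f,[*p.mean(0),.03][:2 if r else 3],loss="soft_l1",f_scale=.001).x; return a
t,s=load("top0"),load("scene0")
P={}
for n,im,xy in(("top",t,dict(cell=(337,187),plain=(275,200),col=(147,152))),("scene",s,dict(cell=(159,248),plain=(226,208),col=(380,170)))):
    c=cloud(im); 
    for k,(x,y) in xy.items():
        w=34; q=c[y-w:y+w,x-w:x+w]; g=im["image"][y-w:y+w,x-w:x+w].astype(float)
        z=q[...,2]
        if k!="col":
            bar=q[(z>.074)&(z<.086)&(g.max(-1)<90)]
            capm=((z>.040)&(z<.052)&(g.max(-1)>90)) 
            allm=((z>.041)).astype(np.uint8)
            cap=q[capm]
            hull=cv2.convexHull(cap[:,:2].astype(np.float32)).reshape(-1,2)
            cc=cv2.minEnclosingCircle(cap[:,:2].astype(np.float32))
            (bx,by),(bw,bh),ang=cv2.minAreaRect((bar[:,:2]*1000).astype(np.float32))
            d=bar[:,:2]-bar[:,:2].mean(0); v=np.linalg.svd(d,full_matrices=False)[2][0]
            print(n,k,"bar n",len(bar),"mean",bar.mean(0).round(4),"rect c",round(bx/1e3,4),round(by/1e3,4),"size",round(bw,1),round(bh,1),"yaw",np.degrees(np.arctan2(v[1],v[0])).round(1),"| cap z",np.median(cap[:,2]).round(4),"circle",np.round([*cc[0],cc[1]],4),"hullfit r27",circ(hull,.0265).round(4))
        else:
            ring=q[(z>.096)&(z<.105)]
            cc=cv2.minEnclosingCircle(ring[:,:2].astype(np.float32))
            hull=cv2.convexHull(ring[:,:2].astype(np.float32)).reshape(-1,2); a=circ(hull,.0545)
            print(n,"ring z",np.median(ring[:,2]).round(4),"circle",np.round([*cc[0],cc[1]],4),"hullfit",a.round(4),"free",circ(hull).round(4))
            C=a[:2]
            r=np.hypot(*(q[...,:2]-C).transpose(2,0,1)); th=np.degrees(np.arctan2(q[...,1]-C[1],q[...,0]-C[0]))
            m=(r>.034)&(r<.043)&(z>.08)
            L=g.mean(-1)
            bins=np.arange(-180,181,10)
            print(" ang lum", [(int(b),int(L[m&(th>=b)&(th<b+10)].mean()) if (m&(th>=b)&(th<b+10)).any() else None, round(float(np.median(z[m&(th>=b)&(th<b+10)])),3) if (m&(th>=b)&(th<b+10)).any() else None) for b in bins[:-1]])
            rb=(r>.058)&(r<.1)&(L<70)&(z>.05)&(z<.075)&(g[...,1]<g[...,0]+15)
            pr=q[rb]; print(" rib n",len(pr)); 
            ys,xs=np.nonzero(rb); print("  px",[(int(X+x-w),int(Y+y-w),round(float(r[Y,X]),3),round(float(th[Y,X]))) for Y,X in zip(ys,xs)][:40])
E
```

```text
top cell bar n 64 mean [ 0.5054 -0.2694  0.0796] rect c 0.5056 -0.27 size 11.7 40.9 yaw 156.8 | cap z 0.046 circle [ 0.5081 -0.2709  0.0281] hullfit r27 [ 0.5073 -0.271 ]
top plain bar n 58 mean [ 0.4619 -0.09    0.08  ] rect c 0.464 -0.0903 size 10.6 41.9 yaw 160.9 | cap z 0.0463 circle [ 0.4638 -0.0908  0.0277] hullfit r27 [ 0.4636 -0.0909]
top ring z 0.0992 circle [0.5822 0.2786 0.0561] hullfit [0.5827 0.278 ] free [0.5825 0.2781 0.0551]
 ang lum [(-180, None, None), (-170, 166, 0.101), (-160, 188, 0.099), (-150, 187, 0.101), (-140, 184, 0.1), (-130, 188, 0.101), (-120, 187, 0.1), (-110, 186, 0.1), (-100, 186, 0.1), (-90, 186, 0.1), (-80, 188, 0.101), (-70, 184, 0.1), (-60, 176, 0.1), (-50, 121, 0.1), (-40, None, None), (-30, None, None), (-20, None, None), (-10, None, None), (0, None, None), (10, 141, 0.099), (20, 173, 0.099), (30, 184, 0.099), (40, 182, 0.099), (50, 161, 0.099), (60, 181, 0.101), (70, 180, 0.1), (80, 182, 0.101), (90, 182, 0.099), (100, 181, 0.099), (110, 182, 0.1), (120, 164, 0.1), (130, 137, 0.098), (140, None, None), (150, None, None), (160, None, None), (170
[... 2154 characters left out ...]
8, 0.093, -179), (362, 182, 0.06, -87), (362, 183, 0.066, -83), (363, 183, 0.061, -83), (364, 183, 0.061, -81), (360, 184, 0.071, -84), (361, 184, 0.067, -84), (362, 184, 0.065, -83), (363, 184, 0.063, -82), (358, 185, 0.076, -86), (359, 185, 0.077, -83), (360, 185, 0.073, -83), (361, 185, 0.069, -82), (362, 185, 0.069, -81), (357, 186, 0.082, -84), (358, 186, 0.08, -83), (359, 186, 0.079, -82), (360, 186, 0.073, -82), (357, 187, 0.084, -83), (358, 187, 0.084, -81), (359, 187, 0.078, -81), (346, 188, 0.096, -97), (346, 189, 0.098, -96), (409, 195, 0.088, 8), (410, 195, 0.09, 9), (413, 195, 0.094, 13), (400, 196, 0.083, -9), (403, 196, 0.082, -1), (404, 196, 0.083, 0), (395, 197, 0.079, -17)]
```

Checks against the text: cap heights are 46 mm (expected 46), bar tops 80 mm (80), ring 99–100 mm (100). Bar sizes come out near 12×41 mm.

- **Cell:** about (0.508, -0.272), bar yaw -23° (equivalent to 157°).
- **Collar:** about (0.583, 0.277).
- **Rib:** at -83.5°, so well +x is -18.5°. The tab edges give gap centres at about -18° and 161°, which agrees.
- **Tool yaw:** 157° at the grasp, 161.5° for insertion and 96.5° when locked. These keep joint 7 in range.

I'll move towards the cell along an arc.

step_arm:
  targets:
    - [[0,0,0,-0.048,-0.026,0,0.04],[0,0,0,-0.048,-0.026,0,0.04],[0,0,0,-0.048,-0.026,0,0.04],[0,0,0,-0.048,-0.026,0,0.04],[0,0,0,-0.048,-0.026,0,0.04],[0,0,0,-0.048,-0.026,0,0.04],[0,0,0,-0.048,-0.026,0,0.04],[0,0,0,-0.048,-0.026,0,0.04],[0,0,0,-0.016,-0.055,0,0.04],[0,0,0,-0.016,-0.055,0,0.04]]

```text
time_s: 1.35
eef_pos: [0.4984, 0.1847, 0.218]
tool_rot: [[-0.951, 0.31, -0.001], [0.31, 0.951, -0.001], [0.001, -0.001, -1.0]]
ft_force: [0.4, -0.2, -0.2]
grip_width: 0.0399
```

step_arm:
  targets:
    - [[0,0,0,-0.019,-0.054,0,0.04],[0,0,0,-0.019,-0.054,0,0.04],[0,0,0,-0.019,-0.054,0,0.04],[0,0,0,-0.019,-0.054,0,0.04],[0,0,0,-0.019,-0.054,0,0.04],[0,0,0,-0.019,-0.054,0,0.04],[0,0,0,-0.019,-0.054,0,0.04],[0,0,0,-0.015,-0.045,0,0.04],[0,0,5,0,0,0,0.04],[0,0,0,0,0,0.05,0.04]]

```text
time_s: 2.6
eef_pos: [0.5107, -0.2637, 0.171]
tool_rot: [[-0.919, 0.394, 0.008], [0.393, 0.919, -0.004], [-0.009, -0.001, -1.0]]
ft_force: [1.1, 0.3, -0.2]
grip_width: 0.0401
```

step_arm:
  targets:
    - [[0,0,0,0,0,0,0.04]]

```text
time_s: 2.72
eef_pos: [0.5052, -0.2596, 0.1653]
tool_rot: [[-0.92, 0.391, -0.009], [0.391, 0.92, 0.004], [0.01, 0.001, -1.0]]
ft_force: [-0.5, -0.3, 0.3]
grip_width: 0.04
```

```bash
cat > look.py <<'E'
import sys
from plant import env
from h import *
tag=sys.argv[1]
for n in("scene","top"):
    s=env.snapshot(n); pickle.dump(s,open(f"{n}{tag}.pkl","wb"))
    x,y,w=[int(v) for v in sys.argv[2 if n=="scene" else 3].split(",")]
    h=w
    im=s["image"][max(0,y-h//2):y+h//2,max(0,x-w//2):x+w//2,::-1]
    cv2.imwrite(f"pics/{n}{tag}.png",cv2.resize(im,(400,400),interpolation=cv2.INTER_CUBIC))
cv2.imwrite(f"pics/both{tag}.png",np.hstack([cv2.imread(f"pics/{n}{tag}.png") for n in("scene","top")]))
o=env.get_obs();R=np.array(o["tool_rot"]);print(o["time_s"],o["eef_pos"],"yaw",np.degrees(np.arctan2(R[1][0],R[0][0])),"z",R[:,2].round(4),o["ft_force"],o["grip_width"],"q",np.round(o["q"],1))
E
python3 look.py 1 159,240,120 337,187,120
```

```text
2.825 [ 0.50824715 -0.26110671  0.16902715] yaw 156.9815536816435 z [-5.e-04  1.e-04 -1.e+00] [ 0.53822426 -1.41925242  0.71245643] 0.04000261741892223 q [20.8 31.3  6.5 98.7 -4.4 50.2 96.1]
```

View pics/both1.png

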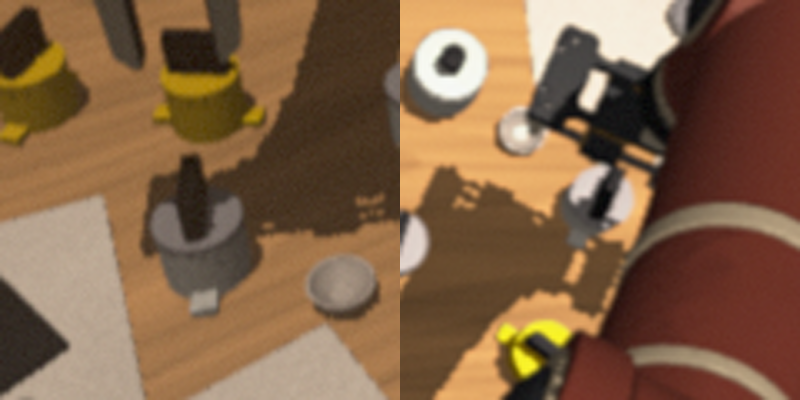

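The scene crop (left) shows the lug cell at (200,230) with its lug at (205,300). The fingers hang behind it in the view and the space around it is clear. The top crop shows the gripper over the cell at (600,195). I'll shift 11 mm and descend.

step_arm:
  targets:
    - [[0,0,0,-0.004,-0.01,0.03,0.04],[0,0,0,0,0,0.03,0.04],[0,0,0,0,0,0.02,0.04],[0,0,0,0,0,0.015,0.04],[0,0,0,0,0,0.01,0.04],[0,0,0,0,0,0.005,0.04],[0,0,0,0,0,0,0.04],[0,0,0,0,0,0,0.04]]

```text
time_s: 3.82
eef_pos: [0.5083, -0.2722, 0.0592]
tool_rot: [[-0.92, 0.391, 0.001], [0.391, 0.92, -0.001], [-0.001, -0.0, -1.0]]
ft_force: [-0.2, -0.2, 0.3]
grip_width: 0.0401
```

```bash
python3 look.py 2 159,240,90 337,187,90
```

```text
3.925 [ 0.50817263 -0.27212712  0.05916841] yaw 156.9633395803143 z [ 8.e-04 -5.e-04 -1.e+00] [0.6083642  0.07701263 0.66656932] 0.039826265742151104 q [ 22.8  40.2   5.2 103.5  -5.6  36.5  98.2]
```

View pics/both2.png

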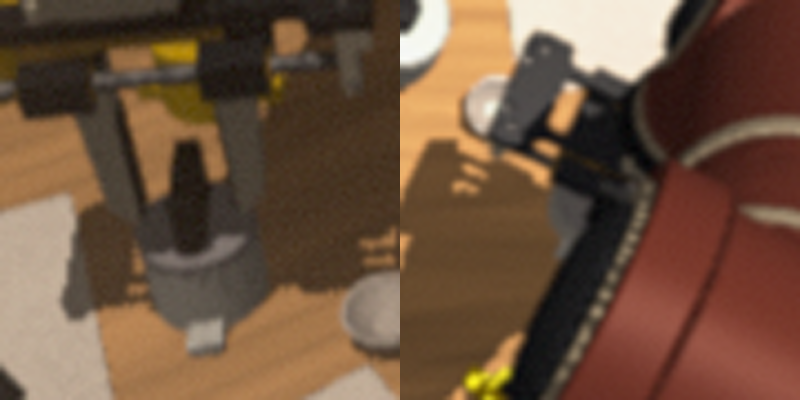

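The fingers straddle the black bar, with the left finger at crop (115,150), the bar at (190,195) and the right finger at (240,150). The lug is at (208,335). The TCP is at 0.059, so I'll go down 9.5 mm to sit just above the cap, then close.

step_arm:
  targets:
    - [[0,0,0,0,0,0.005,0.04],[0,0,0,0,0,0.0045,0.04],[0,0,0,0,0,0,0.025],[0,0,0,0,0,0,0.015],[0,0,0,0,0,0,0],[0,0,0,0,0,0,0],[0,0,0,0,0,0,0],[0,0,0,0,0,0,0]]

```text
time_s: 4.92
eef_pos: [0.5079, -0.2721, 0.0492]
tool_rot: [[-0.92, 0.391, -0.0], [0.391, 0.92, -0.0], [-0.0, -0.0, -1.0]]
ft_force: [0.3, -0.6, -0.9]
grip_width: 0.012
```

Gripped: the opening is 12.0 mm, which equals the bar thickness. I'll lift now.

step_arm:
  targets:
    - [[0,0,0,0,0,-0.01,0],[0,0,0,0,0,-0.03,0],[0,0,0,0,0,-0.045,0],[0,0,0,0,0,-0.045,0],[0,0,0,0,0,-0.03,0],[0,0,0,0,0,-0.01,0],[0,0,0,0,0,0,0],[0,0,0,0,0,0,0]]

```text
time_s: 5.92
eef_pos: [0.5069, -0.2713, 0.2174]
tool_rot: [[-0.92, 0.391, -0.003], [0.391, 0.92, 0.002], [0.004, 0.0, -1.0]]
ft_force: [-0.3, 0.2, -2.9]
grip_width: 0.0117
```

```bash
python3 look.py 3 170,150,160 337,187,160
```

```text
6.025 [ 0.50707366 -0.2714435   0.21752413] yaw 156.96906206111436 z [-0.0031  0.0015 -1.    ] [ 0.04942747 -0.21647939 -3.07877588] 0.011783734939655939 q [21.5 28.7  7.  94.5 -4.  57.2 96.7]
```

View pics/both3.png

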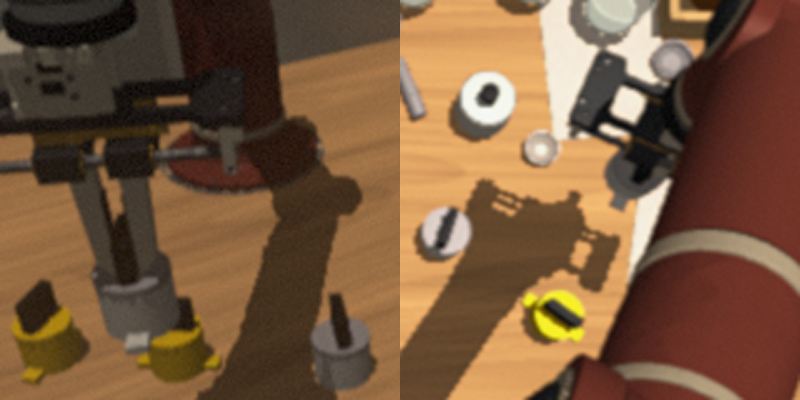

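The cell is lifted, with its lug visible at scene crop (138,340). The plain can stands untouched at (340,350), and so do the yellow look-alikes. I'll carry the cell towards the meter.

step_arm:
  targets:
    - [[0,0,0,0.004,0.015,0,0],[0,0,0,0.008,0.03,0,0],[0,0,0,0.01,0.037,0,0],[0,0,0,0.01,0.037,0,0],[0,0,0,0.01,0.037,0,0],[0,0,0,0.01,0.037,0,0],[0,0,0,0.01,0.037,0,0],[0,0,0,0.01,0.037,0,0],[0,0,0,0.01,0.037,0,0],[0,0,0,0.01,0.037,0,0]]

```text
time_s: 7.28
eef_pos: [0.556, 0.0806, 0.2188]
tool_rot: [[-0.921, 0.39, -0.001], [0.39, 0.921, 0.001], [0.001, 0.0, -1.0]]
ft_force: [0.5, -0.3, -1.7]
grip_width: 0.0118
```

step_arm:
  targets:
    - [[0,0,0,0.01,0.037,0,0],[0,0,0,0.01,0.037,0,0],[0,0,0,0.01,0.037,0,0],[0,0,0,0.01,0.037,0,0],[0,0,0,0.008,0.03,0,0],[0,0,0,0.004,0.015,0,0],[0,0,-4.5,0,0,0,0],[0,0,0,0,0,0,0],[0,0,0,0,0,0,0]]

```text
time_s: 8.4
eef_pos: [0.5843, 0.275, 0.2191]
tool_rot: [[-0.947, 0.32, -0.0], [0.32, 0.947, -0.001], [0.0, -0.001, -1.0]]
ft_force: [0.1, 0.6, -1.7]
grip_width: 0.012
```

```bash
python3 look.py 4 380,130,160 147,152,140
```

```text
8.5 [0.58435085 0.27519843 0.21920556] yaw 161.3711851700545 z [-1.e-04 -4.e-04 -1.e+00] [-0.18490974 -0.97326826 -2.33340121] 0.011751196052927267 q [-28.8  34.8   2.9  82.3  -1.8  62.9  45.8]
```

View pics/both4.png

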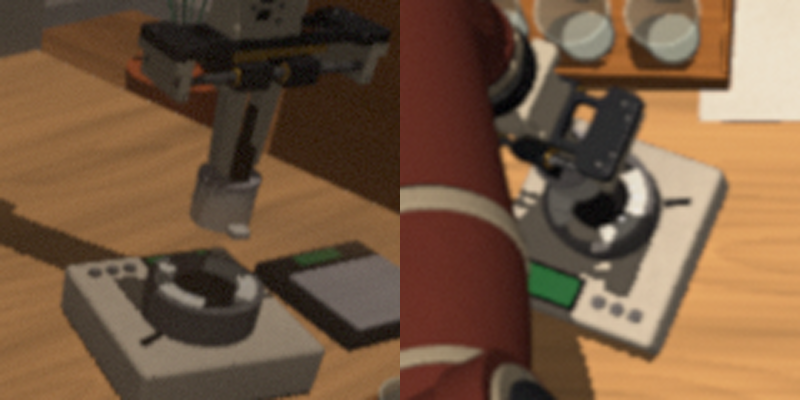

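Scene crop: the cell hangs above the collar at (228,200), with its front lug at (237,230). The collar is at (205,290), and the arm mostly hides the cell in the top view. I'll measure the held cell's axis from the scene range.

```bash
python3 - <<'E'
from h import *
from scipy.optimize import least_squares
for n in("scene4","top4"):
    s=load(n);c=cloud(s).reshape(-1,3);g=s["image"].reshape(-1,3)
    near=np.hypot(c[:,0]-.584,c[:,1]-.275)<.05
    for lo,hi in((.18,.21),):
        q=c[near&(c[:,2]>lo)&(c[:,2]<hi)]
        if len(q)<15: print(n,"few",len(q));continue
        a=least_squares(lambda a:np.hypot(*(q[:,:2]-a).T)-.027,[.584,.275],loss="soft_l1",f_scale=.001)
        print(n,len(q),"axis",a.x.round(4),"rms mm",(1e3*np.sqrt((a.fun**2).mean())).round(2),"z",q[:,2].min().round(3))
    q=c[near&(c[:,2]>.15)&(c[:,2]<.225)]
    print(" hist z",np.histogram(q[:,2],bins=np.arange(.15,.23,.005))[0])
    lug=c[near&(c[:,2]>.155)&(c[:,2]<.18)&(g.max(1)>140)]
    print(" lug pts",len(lug),lug.mean(0).round(4) if len(lug) else "")
    r=c[(np.hypot(c[:,0]-.583,c[:,1]-.277)<.062)&(c[:,2]>.096)&(c[:,2]<.104)]
    h=cv2.convexHull(r[:,:2].astype(np.float32)).reshape(-1,2)
    a=least_squares(lambda a:np.hypot(*(h-a).T)-.0548,[.583,.277],loss="soft_l1",f_scale=.001); print(" collar",len(r),a.x.round(4))
E
```

```text
scene4 300 axis [0.5836 0.2748] rms mm 1.05 z 0.18
 hist z [  0   0   0   0  43  78  49  50  48  54  49  50  49 138  25   0]
 lug pts 2 [0.614  0.2629 0.1773]
 collar 589 [0.5841 0.2761]
top4 59 axis [0.5845 0.2759] rms mm 1.71 z 0.181
 hist z [ 0  0  0  0 13 40 13  8 12  8 10  8 22 55  6  0]
 lug pts 0 
 collar 418 [0.5825 0.2781]
```

The cell axis and collar agree to about 1.5 mm in both cameras, and the play is 5 mm. I'll shift (+1, +1.3) mm and descend to just above the collar.

step_arm:
  targets:
    - [[0,0,0,0.001,0.0013,0.015,0],[0,0,0,0,0,0.02,0],[0,0,0,0,0,0.015,0],[0,0,0,0,0,0.01,0],[0,0,0,0,0,0.004,0],[0,0,0,0,0,0,0],[0,0,0,0,0,0,0]]

```text
time_s: 9.38
eef_pos: [0.5843, 0.2776, 0.1559]
tool_rot: [[-0.948, 0.318, 0.001], [0.318, 0.948, 0.001], [-0.001, 0.001, -1.0]]
ft_force: [-0.3, 0.1, -3.1]
grip_width: 0.0121
```

```bash
python3 look.py 5 380,160,90 147,152,90
```

```text
9.475 [0.58413926 0.27755024 0.15579689] yaw 161.4634873948248 z [ 1.1e-03  5.0e-04 -1.0e+00] [ 0.82141952  0.07335712 -2.69282204] 0.011827501242500184 q [-28.8  38.3   2.6  86.7  -2.   55.   45.8]
```

View pics/both5.png

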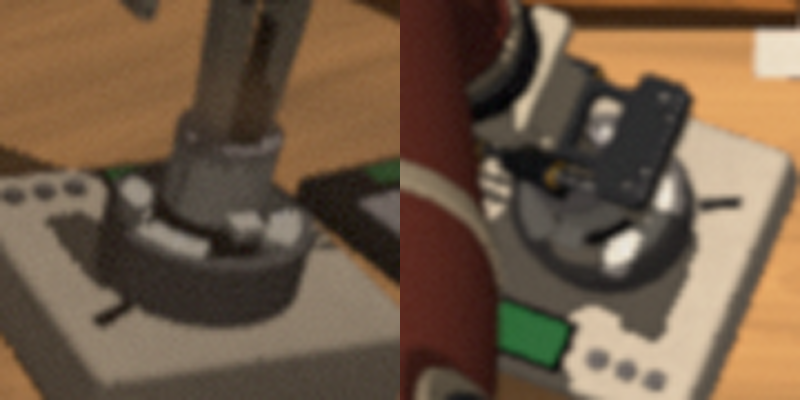

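The front lug, at scene crop (243,228), sits over the gap between the tabs at (175,240) and (285,228). I'll lower it in small steps, with the underside now at about 0.107.

step_arm:
  targets:
    - [[0,0,0,0,0,0.004,0],[0,0,0,0,0,0.004,0],[0,0,0,0,0,0.003,0],[0,0,0,0,0,0.002,0],[0,0,0,0,0,0,0]]

```text
time_s: 10.1
eef_pos: [0.5836, 0.2773, 0.1419]
tool_rot: [[-0.948, 0.318, -0.0], [0.318, 0.948, -0.0], [0.0, -0.0, -1.0]]
ft_force: [-1.0, 0.8, -2.7]
grip_width: 0.0119
```

The underside is at 0.093 with no contact force, so the lugs have passed between the tabs. Next I'll sink the plate.

step_arm:
  targets:
    - [[0,0,0,0,0,0.003,0],[0,0,0,0,0,0.003,0],[0,0,0,0,0,0.003,0],[0,0,0,0,0,0.003,0],[0,0,0,0,0,0,0]]

```text
time_s: 10.72
eef_pos: [0.5841, 0.2775, 0.1303]
tool_rot: [[-0.948, 0.318, 0.001], [0.318, 0.948, 0.0], [-0.001, 0.001, -1.0]]
ft_force: [0.2, 0.4, 1.9]
grip_width: 0.0119
```

step_arm:
  targets:
    - [[0,0,0,0,0,0.002,0],[0,0,0,0,0,0.002,0],[0,0,0,0,0,0,0],[0,0,0,0,0,0,0]]

```text
time_s: 11.22
eef_pos: [0.584, 0.2775, 0.1264]
tool_rot: [[-0.948, 0.318, 0.001], [0.318, 0.948, 0.0], [-0.0, 0.0, -1.0]]
ft_force: [0.3, 0.1, 3.6]
grip_width: 0.0118
```

```bash
python3 look.py 6 380,160,90 147,152,90; python3 - <<'E'
from h import *
s=load("scene6");c=cloud(s).reshape(-1,3);near=np.hypot(c[:,0]-.584,c[:,1]-.2775)<.027
print(np.histogram(c[near][:,2],bins=np.arange(.11,.135,.002)))
E
```

```text
11.325 [0.584067   0.27750822 0.12636615] yaw 161.46358662202624 z [ 7.e-04  3.e-04 -1.e+00] [ 0.62343932 -0.77160136  3.54778031] 0.011933875898641312 q [-28.8  40.1   2.5  88.4  -2.   51.5  45.8]
(array([12, 14,  7, 11,  7,  9, 65, 36,  7,  6, 12,  9]), array([0.11 , 0.112, 0.114, 0.116, 0.118, 0.12 , 0.122, 0.124, 0.126,
       0.128, 0.13 , 0.132, 0.134]))
```

View pics/both6.png

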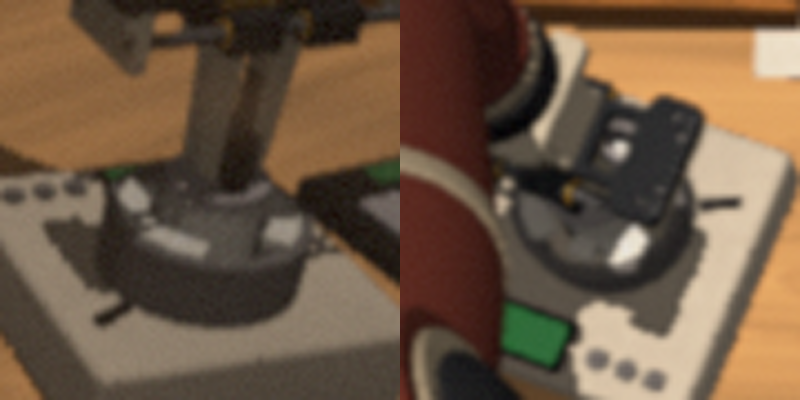

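The cap is at 0.123–0.124, so the underside is about 22–23 mm below the collar top, with 6 N on the plate. The lug is gone from view, under the tab level. I'll turn clockwise, which is + about tool z.

step_arm:
  targets:
    - [[0,0,3,0,0,0,0],[0,0,5,0,0,0,0],[0,0,5,0,0,0,0],[0,0,5,0,0,0,0],[0,0,5,0,0,0,0],[0,0,5,0,0,0,0],[0,0,5,0,0,0,0],[0,0,5,0,0,0,0],[0,0,2,0,0,0,0],[0,0,0,0,0,0,0]]

```text
time_s: 12.58
eef_pos: [0.584, 0.2775, 0.1263]
tool_rot: [[-0.523, 0.853, 0.001], [0.853, 0.523, 0.0], [-0.0, 0.001, -1.0]]
ft_force: [0.9, 0.4, 3.9]
grip_width: 0.0119
```

The tool is at 121.5° with the forces unchanged. Another 25° to go.

step_arm:
  targets:
    - [[0,0,3,0,0,0,0],[0,0,5,0,0,0,0],[0,0,5,0,0,0,0],[0,0,5,0,0,0,0],[0,0,5,0,0,0,0],[0,0,2,0,0,0,0],[0,0,0,0,0,0,0],[0,0,0,0,0,0,0]]

```text
time_s: 13.58
eef_pos: [0.5839, 0.2774, 0.1262]
tool_rot: [[-0.113, 0.994, 0.0], [0.994, 0.113, 0.0], [0.0, 0.0, -1.0]]
ft_force: [0.2, 0.3, 2.9]
grip_width: 0.0122
```

```bash
python3 look.py 7 380,160,90 147,152,90
```

```text
13.675 [0.58382966 0.27732977 0.12617416] yaw 96.48397171708343 z [ 0.e+00  1.e-04 -1.e+00] [0.22202013 0.39973043 3.58360731] 0.011702024896419565 q [-39.1  41.5  20.7  88.8 -17.1  52.8  -6.3]
```

View pics/both7.png

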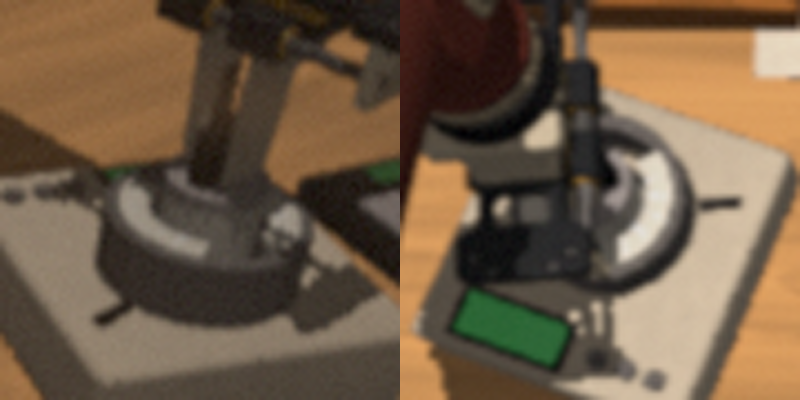

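The tool yaw is 96.5°, which is the rib direction of -83.5°. I'll ease up 6 mm so the lugs come up against the tabs, then let go.

step_arm:
  targets:
    - [[0,0,0,0,0,-0.002,0],[0,0,0,0,0,-0.002,0],[0,0,0,0,0,-0.002,0],[0,0,0,0,0,0,0],[0,0,0,0,0,0,0]]

```text
time_s: 14.3
eef_pos: [0.5838, 0.2774, 0.1321]
tool_rot: [[-0.113, 0.994, 0.0], [0.994, 0.113, -0.0], [-0.0, 0.0, -1.0]]
ft_force: [1.1, -0.6, 2.1]
grip_width: 0.0118
```

step_arm:
  targets:
    - [[0,0,0,0,0,0,0.02],[0,0,0,0,0,0,0.03],[0,0,0,0,0,0,0.04],[0,0,0,0,0,0,0.04],[0,0,0,0,0,0,0.04]]

```text
time_s: 14.92
eef_pos: [0.5837, 0.2773, 0.1321]
tool_rot: [[-0.113, 0.994, -0.0], [0.994, 0.113, -0.0], [-0.0, -0.0, -1.0]]
ft_force: [0.1, 0.4, 0.5]
grip_width: 0.0398
```

step_arm:
  targets:
    - [[0,0,0,0,0,-0.01,0.04],[0,0,0,0,0,-0.03,0.04],[0,0,0,0,0,-0.04,0.04],[0,0,0,0,0,-0.04,0.04],[0,0,0,-0.05,0,0,0.04],[0,0,0,-0.06,0,0,0.04],[0,0,0,-0.06,0,0,0.04],[0,0,0,-0.05,0,0,0.04],[0,0,0,0,0,0,0.04]]

```text
time_s: 16.05
eef_pos: [0.609, 0.0516, 0.2537]
tool_rot: [[-0.102, 0.995, 0.002], [0.995, 0.102, -0.004], [-0.004, 0.002, -1.0]]
ft_force: [0.2, 0.5, -0.3]
grip_width: 0.0401
```

```bash
python3 look.py 8 380,160,90 147,152,90
```

```text
16.15 [0.60870749 0.05884624 0.25283917] yaw 96.41085042270898 z [ 8.0e-04  1.1e-03 -1.0e+00] [-0.4060689   0.89671406 -0.39549942] 0.03978251222974388 q [-21.7  31.5  23.8  86.1 -13.5  65.3  11. ]
```

View pics/both8.png

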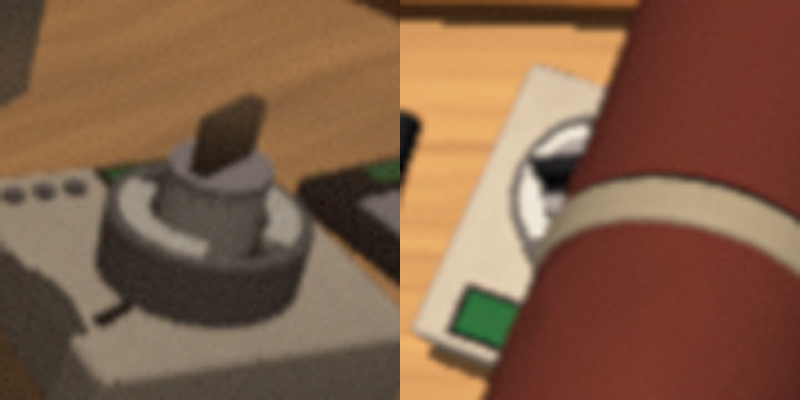

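The scene crop shows the cell sitting in the collar at (215,190), its bar pointing towards the rib at (110,315). The arm hides it from above, so I'll move away to check.

step_arm:
  targets:
    - [[0,0,0,-0.03,0,0,0.04],[0,0,0,-0.05,-0.005,0,0.04],[0,0,0,-0.05,-0.005,0,0.04],[0,0,0,-0.05,-0.005,0,0.04],[0,0,0,-0.04,-0.005,0,0.04],[0,0,0,0,0,0,0.04],[0,0,0,0,0,0,0.04]]

```text
time_s: 17.02
eef_pos: [0.6143, -0.159, 0.252]
tool_rot: [[-0.116, 0.993, 0.0], [0.993, 0.116, 0.002], [0.002, 0.0, -1.0]]
ft_force: [-0.5, 0.3, -0.1]
grip_width: 0.0399
```

```bash
python3 look.py 9 380,160,90 147,152,90; python3 - <<'E'
from h import *
for n,old in(("top9","top0"),("scene9","scene0")):
    s=load(n);c=cloud(s);g=s["image"];C=np.array([.583,.277])
    r=np.hypot(c[...,0]-C[0],c[...,1]-C[1])
    bar=c[(r<.035)&(c[...,2]>.158)&(c[...,2]<.172)&(g.max(-1)<100)]
    capm=(r<.032)&(c[...,2]>.115)&(c[...,2]<.14)&(g.max(-1)>80); cap=c[capm]
    if len(bar)<8: print(n,"bar",len(bar)); continue
    d=bar[:,:2]-bar[:,:2].mean(0);v=np.linalg.svd(d,full_matrices=False)[2][0]
    a=np.degrees(np.arctan2(v[1],v[0]))
    print(n,"bar n",len(bar),"centre",bar.mean(0).round(4),"top z",np.median(bar[:,2]).round(4),"yaw",round(a%180-180,1),"cap z",np.median(cap[:,2]).round(4))
    # rib, refined: fit line
    rr=(r>.06)&(r<.086)&(c[...,2]>.055)&(c[...,2]<.075)&(g.max(-1)<95)&(np.abs(np.degrees(np.arctan2(c[...,1]-C[1],c[...,0]-C[0]))+83)<20)
    p=c[rr]; m=p.mean(0); print("  rib",len(p),m.round(4),"dir from axis",np.degrees(np.arctan2(m[1]-C[1],m[0]-C[0])).round(1))
    d0=load(old)["image"]
E
```

```text
17.125 [ 0.61431257 -0.15870147  0.25201013] yaw 96.73455286924141 z [ 2.0e-04  1.9e-03 -1.0e+00] [ 0.27287901 -0.9712369  -0.12407824] 0.04046069908997379 q [ -1.   33.8  23.9  82.1 -14.2  67.2  31.5]
top9 bar n 65 centre [0.5815 0.2764 0.1636] top z 0.1637 yaw -83.3 cap z 0.1299
  rib 9 [0.5901 0.2071 0.0644] dir from axis -84.2
scene9 bar n 60 centre [0.587  0.2718 0.1629] top z 0.1639 yaw -85.4 cap z 0.1301
  rib 25 [0.5923 0.2047 0.0636] dir from axis -82.7
```

View pics/both9.png

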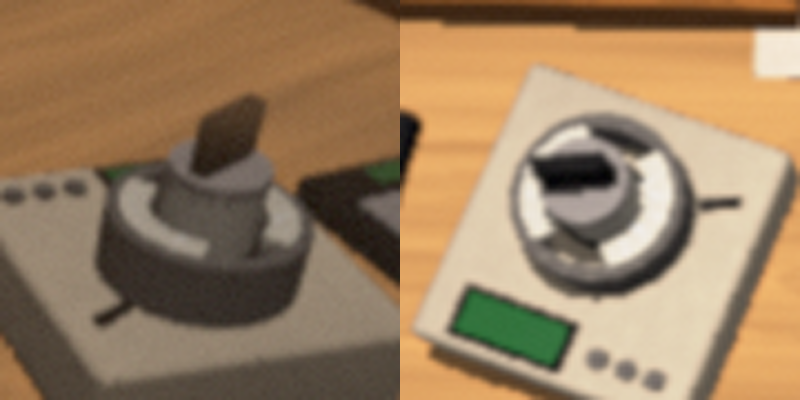

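The bar is at -83.3° and -85.4° (top and scene), and the rib at about -83.5°. The bar top at 0.1638 puts the underside 16.2 mm below the collar top, which is the locked height. I'll check the plain can, then hand in.

```bash
python3 - <<'E'
from h import *
from plant import env
a,b=load("scene0"),load("scene9")
for n,(x,y) in dict(plain=(226,208),yel1=(107,204),yel2=(160,208),canister=(243,260)).items():
    A,B=[cv2.cvtColor(np.ascontiguousarray(i["image"]),cv2.COLOR_RGB2GRAY)[y-24:y+24,x-24:x+24].astype(np.float32) for i in(a,b)]
    print(n,"shift px",np.round(cv2.phaseCorrelate(A,B,cv2.createHanningWindow((48,48),cv2.CV_32F)),2))
    if n=="plain":
        for i in(a,b):
            c=cloud(i)[y-24:y+24,x-24:x+24].reshape(-1,3); q=c[(c[:,2]>.042)&(c[:,2]<.05)]; print("  cap mean",q.mean(0).round(4))
env.finish_job(); print(env.get_obs()["time_s"])
E
```

```text
Traceback (most recent call last):
ValueError: setting an array element with a sequence. The requested array has an inhomogeneous shape after 1 dimensions. The detected shape was (2,) + inhomogeneous part.
```

```bash
python3 - <<'E'
from h import *
from plant import env
a,b=load("scene0"),load("scene9")
ok=True
for n,(x,y) in dict(plain=(226,208),yel1=(107,204),yel2=(160,208),canister=(243,260)).items():
    A,B=[cv2.cvtColor(np.ascontiguousarray(i["image"]),cv2.COLOR_RGB2GRAY)[y-24:y+24,x-24:x+24].astype(np.float32) for i in(a,b)]
    print(n,"shift px",cv2.phaseCorrelate(A,B,cv2.createHanningWindow((48,48),cv2.CV_32F)))
    if n=="plain":
        m=[]
        for i in(a,b):
            c=cloud(i)[y-24:y+24,x-24:x+24].reshape(-1,3); q=c[(c[:,2]>.042)&(c[:,2]<.05)]; m.append(np.median(q,0)); print("  cap",m[-1].round(4))
        ok=np.linalg.norm(m[0]-m[1])<.004
if ok: env.finish_job(); print("handed in",env.get_obs()["time_s"])
E
```

```text
plain shift px ((-0.43930884540266035, -0.7691825614830456), 0.5472339019179344)
  cap [ 0.4709 -0.0989  0.0465]
  cap [ 0.4705 -0.0981  0.0464]
yel1 shift px ((-0.050235785052340276, 0.025749610143929402), 0.9225482808219062)
yel2 shift px ((0.004199606870209038, -0.034394506076342424), 0.8592703462474875)
canister shift px ((-0.09117227285882379, 0.3219659474573362), 0.7291240903238455)
the job is handed in; nothing more can be done
the job is handed in; nothing more can be done
```

The lugged sample cell is in the meter and locked under the collar. I gripped it by its bar, pushed it down through the two gaps to about 23 mm below the collar's top, and turned it 65° clockwise. I then let go and moved the arm clear. I handed the job in at about 17 s of the 43 s allowed.

**Last checks:**
- **Locked height:** the bar top reads 0.164 m in both views, so the underside is about 16 mm below the collar's top, as expected when the tabs hold it.
- **Alignment:** the bar reads -83.3° in the top view and -85.4° in the scene view. The rib reads -84.2° and -82.7°, so the two views disagree by about 2°.
- **Plain can:** its cap reads within 1 mm of where it started. Its picture-shift check was weak (up to 0.8 px, low match score), perhaps because of the arm's shadow.
- **Yellow look-alikes:** neither has moved.
- **Forces:** the readings I saw stayed under 5 N.

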